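Set the tilting earring board and lock it with its grub screw

TASK

The earring board has flopped back on its bar: take it by its copper rail and tilt it up until the flat milled on the bar faces straight up at the grub screw, which is when the board leans back 15 degrees from upright. Then take the red-handled hex key from the rack, seat it fully in the screw without jabbing, and turn it clockwise until the screw is firmly down on the flat, to about 0.3 newton metres on the key (not over 0.4, or it bruises the bar). Stand the red key back in the rack upright and leave the board set, with the other things as they are.

Things in the scene. Friction and masses are not known exactly. Their poses are not given: they have to be found in the camera images.
- stand: Fixed stand: black base 150 x 310 x 12 mm, two copper posts at y = -125 and +125 mm of its frame, each with a dark cast pipe fitting (41 mm thick, 44 mm long along y) that carries the bar, axis along y, 145 mm up. The fitting at y = +125 has a boss, 34 mm wide, top 177 mm up, with the grub screw in it. Origin: centre of the base's underside; x towards the customers (front of the board), z up.
- lean (a joint): Lean of the earring board back from upright, rad: 0 upright, growing as the rail swings to the stand's -x side and down; range -0.35 to 1.35. At 0.26 (15 degrees) the flat on the bar faces straight up at the screw. It turns stiffly (0.25 N m, about 2 N at the rail) and stays where it is left.
- rail_mid (a point): Middle of the copper rail over the top of the board: a round bar 12 mm thick, 140 mm long along the stand's y, 121 mm from the bar's axis along the board's plane and 16.5 mm in front of it. 30 mm free gap between rail and black panel (170 x 170 x 8 mm); small posts 62 mm either side of the middle.
- flat (a point): Middle of the milled flat where the bar's end shows beyond the screw fitting; z axis out of the flat. The bar is 25 mm thick; the flat is 0.9 mm deep, 9 mm wide.
- screw_socket (a point): Centre of the grub screw's top face (20 mm wide, flush with the boss); z up, x towards the middle of one flat of its hexagon socket: 10.4 mm across flats, 10 mm deep, 1.2 mm countersunk lip, alike every 60 degrees. The key has about 3 degrees of play in it; if it sticks part-way, a light push with a small turn to and fro drops it in.
- setscrew: The grub screw, origin and axes as screw_socket. Clockwise from above tightens: free (0.03 N m) for some 0.6 to 1.4 rad, going down 1.43 mm per rad, until its nose meets the bar's flat (on the round it jams much sooner); then the torque climbs by about 0.6 N m per rad, 0.0034 N m for each newton of clamping. It stays put, but eases by up to a third when the key is let off.
- key_grip (a point): Centre of the red crossbar of the 10 mm T-handle hex key: 92 mm long (key's x), 16 mm wide (y), 22 mm high, flat sides. The steel shank points down (z up), 120 mm from the crossbar's underside to the tip, 10 mm across flats (two flats face the key's +x and -x), tip tapered for 1.5 mm. About 0.28 kg. At first it stands in one of the rack's two holes.
- key_tip (a point): Centre of the red key's tip, 131 mm below key_grip.
- key: The red key; origin at its tip, z up along the shank, x along the crossbar.
- board: The earring board with its bar. Origin: on the bar's axis, midway between the posts; y along the bar, z up in the board's plane towards the rail.
- rack: Fixed wooden key rack, a block 80 x 170 x 60 mm. Origin: centre of its underside. Two round holes at y = -40 and +40 mm of its frame, 11.8 mm wide with a 2.5 mm countersink, bottom 10 mm above the table.
- key_small: Blue 8 mm key, same handle and length, in the rack's other hole. Origin: its tip. Not wanted: leave it.
- mug: Copper mug, 76 mm wide, 85 mm high. Origin: centre of its underside. Leave it.
- ring_cone: Dark wooden ring cone, 60 mm wide at the foot, 90 mm high. Leave it.
- polish: Small amber jar with a copper cap, 52 mm wide, 60 mm high. Leave it.

How it is judged:
By the outcome, as a careful person would: the job done as asked, in the order asked, and still so for the second after the job is handed in, with the robot touching nothing.
It also fails if it takes over 72 s, if anything falls off the work surface, if the arm or the gripper's body presses on something with over 40 N, if the wrist force passes 120 N, or if a joint passes its speed limit or range.

ROBOT

A 6-joint arm with a two-finger parallel gripper is mounted at the origin on the work surface. World frame = base frame: x ahead of the robot, y to its left, z up, the work surface at z = 0. Lengths are in mm, angles in degrees, forces in N, time in s.
With the tool pointing down it reaches from about 425 to 925 mm from the base axis. Payload 12.5 kg.
Tool frame: the origin (TCP) lies at the very end of the fingers, on their centre line; the grasp point (between the pads) lies 19 mm behind it (pinch_z is the distance from the TCP to the grasp point, in mm); z points along the fingers, y is the line along which they close (so a half turn about z gives the same grasp; the last joint's range is limited). The gripper opens to 85 mm and grips with 20 to 120 N. Pads are 22 mm wide; open, the fingers measure 114 mm over their backs; the gripper's body (76 mm by 85 mm) begins 54 mm behind the grasp point. The pads swing forward as they close: fully open they stand 13 mm farther back than shut.
Start: joints at [64.71, 28.126, 89.318, -0, 62.55, -6.05], TCP at [205.936, 590.115, 231.327] pointing down, gripper open.
Joint ranges: [-177.58, 177.58], [-47.91, 125.51], [2.72, 160], [-65.01, 245.01], [3.68, 167.84], [-153.87, 153.87]. Speed limits (degrees/s): [127.2, 127.2, 159.86, 180, 180, 180].

INTERFACE

Orientations are given as [roll, pitch, yaw] about the fixed x, y, z axes, in that order (R = Rz(yaw) Ry(pitch) Rx(roll)).
In Python, from rig import * gives the robot as it stands.
- The arm moves only by the tool send_rows, never from a script. Its argument "moves" is a list of rows, each an object with "slide": the shift along the tool's x, y, z in cm, a list of three; "turn": the turn about the tool's z in degrees; "gripper": the closure in counts, from 0 (fully open) to 255 (shut). A call has 1 to 12 rows; each row is the pose to reach, as a shift and turn from the pose commanded when the call began, along the tool's axes at that moment; what a row does not reach only later rows make up. A row lasts 1/8 s, in which the tool goes at most 62.5 mm and 10.7 degrees, less where a joint would pass 70% of its speed; a pose out of reach is approached as far as the arm can. A call with a gripper value outside its range is refused whole. The fingers move at their own pace and stop on an object; "squeeze" is the grip in N (left out, the last holds). Time passes only in rows, so rows that repeat a pose let the fingers close. It gives the time, the measured TCP pose, the force, the opening and the grip force at its end, in the units of the state.
- observe(): the state, without advancing time (a new reading comes with each control period).
- snapshot(name): name is "scene" or "top" or "wrist"; returns the picture (384x512x3 uint8, red, green, blue); there is no depth.
- get_calibration(name): a dict with "fov_y" (degrees; the focal length in pixels is half the picture's height over the tangent of half this angle, whatever the lens; pixels are square), "cx", "cy" (the principal point, pixels), "cam_to_world" (4x4, takes a point from camera to world coordinates). Camera axes: x right, y up, looking along -z (the intrinsics and any distortion apply to the point x, -y, -z); pixel columns grow to the right and rows downward; lengths in mm; the calibration is good to about 2 mm. A picture is of the moment at which its call begins: read the wrist's pose just before it. get_calibration takes no time and is no camera call; for the wrist camera it gives the pose at the moment of the call.
- finish_job(): hands the job in; it is judged then, once.
The state is a dict: "time": time; "joints": joint angles; "qd": joint speeds; "joint_torque": joint torques, N m; "position": TCP position; "tool_rot": TCP orientation; "force": force on the tool from outside, world axes, zero at the start; "wrist_torque": the same for the moment, N m; "grip_width": opening from 0.0 (shut) to 1.0 (fully open); "grasp_force": force on a finger pad.
Only numpy, scipy, OpenCV 4.12 (cv2) and the standard library are available. Lean on these libraries where they do the work, as an engineer would, in place of code of your own. Each camera call takes 0.05 s, during which the arm holds its last target. There are 200 camera calls.

## Working session

There is one attempt and no reset: what is moved stays moved. The work goes in short steps, Python scripts to look and compute and a tool call to move; the robot and the scene stay as the last step left them, time stands still between calls to the robot, and variables do not carry over. Pictures are saved under pics/ and viewed, at most 10 in all, crops included, and the job is handed in when it is done.

Besides the shell and the picture viewer there is one more tool, called after "Emit:" as name(argument=value, ...), one argument or row to a line, values as JSON. send_rows: Moves the arm, as the interface text tells. Its arguments: {"type":"object","properties":{"moves":{"type":"array"},"squeeze":{"type":"number"}},"required":["moves"]}

```bash
ls; mkdir -p pics
python3 - <<'E'
from rig import *
import cv2,numpy as np
print(observe())
for n in ("scene","top"):
    c=get_calibration(n); print(n,c)
    im=snapshot(n); cv2.imwrite(f"pics/{n}0.png",im[:,:,::-1])
a=cv2.imread("pics/scene0.png");b=cv2.imread("pics/top0.png")
for n,i in(("scene",a),("top",b)): cv2.imwrite(f"pics/{n}0b.png",cv2.resize(i,(800,600),interpolation=cv2.INTER_CUBIC))
E
```

```text
pics
{'time': 0.0, 'joints': array([ 6.47101165e+01,  2.81651251e+01,  8.93514874e+01,  2.40228772e-03,
        6.25522644e+01, -6.05061181e+00]), 'qd': array([ 0.02728688, -0.0345689 , -0.03998083, -0.07338331,  0.01146024,
       -0.05447869]), 'joint_torque': array([-1.19246062e-03, -6.18438220e+01, -2.61586547e+01, -1.57577283e-04,
        4.08284555e-03,  5.96990685e-05]), 'position': array([205.81076857, 589.87826007, 230.70896847]), 'tool_rot': array([-1.79931731e+02, -9.37876762e-03,  1.60759614e+02]), 'force': array([-0.88568437, -0.58657845,  1.50577747]), 'wrist_torque': array([ 0.02288478,  0.0497251 , -0.03834636]), 'grasp_force': 0.0, 'grip_width': 1.0033575120400464}
scene {'fov_y': 50.09991794047874, 'cx': 252.44030087493553, 'cy': 193.41745080055472, 'cam_to_world': array([[-7.52984300e-01, -5.66788565e-01,  3.34313276e-01,
         9.94274342e+02],
       [ 6.58035835e-01, -6.47124634e-01,  3.84991620e-01,
         4.99350969e+02],
       [-1.86649126e-03,  5.09882761e-01,  8.60241877e-01,
         1.22118969e+03],
       [ 0.00000000e+00,  0.00000000e+00,  0.00000000e+00,
         1.00000000e+00]])}
top {'fov_y': 52.02540239855184, 'cx': 254.43725322387033, 'cy': 194.5038274426061, 'cam_to_world': array([[-2.41161239e-02,  9.82306658e-01, -1.85720335e-01,
         4.29066191e+02],
       [-9.99394397e-01, -2.83503474e-02, -2.01766592e-02,
         2.11141162e+01],
       [-2.50849027e-02,  1.85121280e-01,  9.82395470e-01,
         1.10182895e+03],
       [ 0.00000000e+00,  0.00000000e+00,  0.00000000e+00,
         1.00000000e+00]])}
```

View pics/scene0b.png

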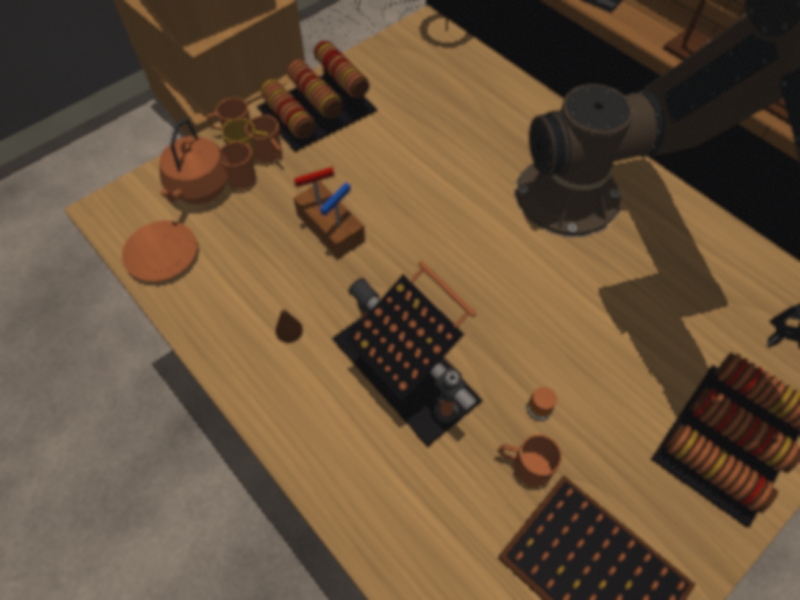

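View pics/top0b.png

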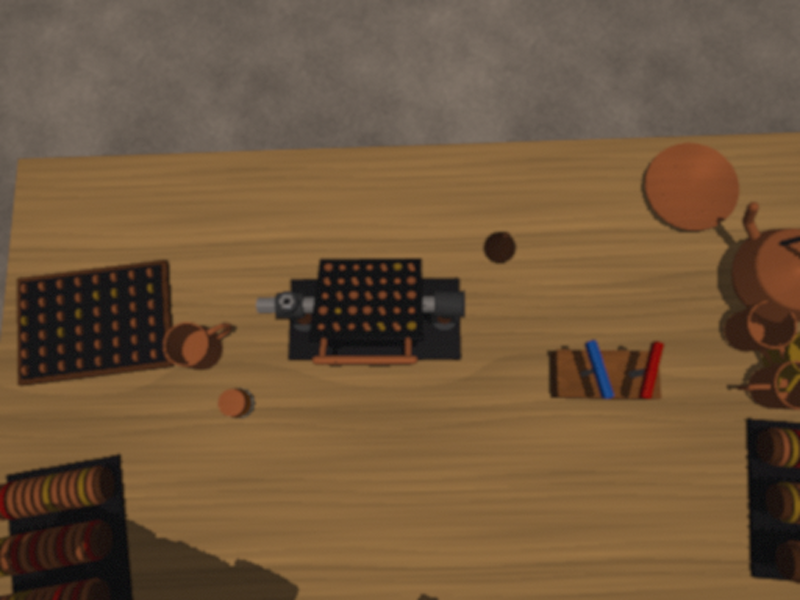

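The scene view shows the board flopped toward the robot, with rail ends at about (421,265) and (473,314). The screw is at (452,378), the red key at (297,183)-(332,171) and the blue key beside it. In the top view the rail is at (314,360)-(416,360), the screw at (287,301) and the red bar at (657,345)-(648,397).

```bash
cat > h.py <<'E'
from rig import *
import cv2,numpy as np
def ray(c,u,v):
    f=192/np.tan(np.radians(c["fov_y"]/2)); M=c["cam_to_world"]
    d=M[:3,:3]@np.array([(u-c["cx"])/f,-(v-c["cy"])/f,-1]); return M[:3,3],d
def atz(c,u,v,z):
    o,d=ray(c,u,v); return o+d*(z-o[2])/d[2]
def tri(*rs):
    A=np.zeros((3,3));b=np.zeros(3)
    for o,d in rs:
        d=d/np.linalg.norm(d);P=np.eye(3)-np.outer(d,d);A+=P;b+=P@o
    x=np.linalg.solve(A,b); return x,[np.linalg.norm((np.eye(3)-np.outer(d,d)/(d@d))@(x-o)) for o,d in rs]
def proj(c,p):
    f=192/np.tan(np.radians(c["fov_y"]/2)); q=np.linalg.inv(c["cam_to_world"])@np.append(p,1)
    return np.array([c["cx"]-f*q[0]/q[2],c["cy"]+f*q[1]/q[2]])
E
python3 - <<'E'
from h import *
np.set_printoptions(precision=1,suppress=True)
S=get_calibration("scene");T=get_calibration("top");k=1.5625
for n,s,t in [("railL?",(473,314),(314,360)),("railR",(421,265),(416,360)),("screw",(452,378),(287,301)),
  ("red far",(297,183),(657,345)),("red near",(332,171),(648,397)),("blue far",(322,212),(592,342)),("blue near",(349,186),(606,397))]:
    print(n,*tri(ray(S,s[0]/k,s[1]/k),ray(T,t[0]/k,t[1]/k)))
print("screw@177",atz(T,287/k,301/k,177))
for p in [(657,345),(648,397)]: print(atz(T,p[0]/k,p[1]/k,152))
for n in ("top","scene"):
    im=cv2.imread(f"pics/{n}0.png")
    if n=="top":
        a=cv2.resize(im[155:245,160:305],None,fx=5,fy=5,interpolation=cv2.INTER_CUBIC)
        b=cv2.resize(im[210:265,345:430],None,fx=5,fy=5,interpolation=cv2.INTER_CUBIC)
        cv2.imwrite("pics/a.png",cv2.resize(im[160:240,160:310],(750,400),interpolation=cv2.INTER_CUBIC)); cv2.imwrite("pics/b.png",cv2.resize(im[210:265,345:430],(680,440),interpolation=cv2.INTER_CUBIC))
E
```

```text
railL? [516.4 162.2 220.8] [np.float64(0.9419230690663868), np.float64(0.9419230690662734)]
railR [512.1  16.9 212. ] [np.float64(2.849447383235145), np.float64(2.8494473832350353)]
screw [613.4 213.  170.6] [np.float64(1.9809948119830316), np.float64(1.9809948119831837)]
red far [ 533.5 -361.3  135.3] [np.float64(2.0284945636039895), np.float64(2.0284945636041596)]
red near [ 453.3 -339.4  134.1] [np.float64(2.678792293861413), np.float64(2.678792293861253)]
blue far [ 541.2 -261.6  133.5] [np.float64(1.9100296434682689), np.float64(1.9100296434680712)]
blue near [ 455.3 -274.   141.1] [np.float64(1.5273318480433442), np.float64(1.5273318480433298)]
screw@177 [613.4 210.2 177. ]
[ 532.9 -356.5  152. ]
[ 454.3 -335.   152. ]
```

View pics/a.png

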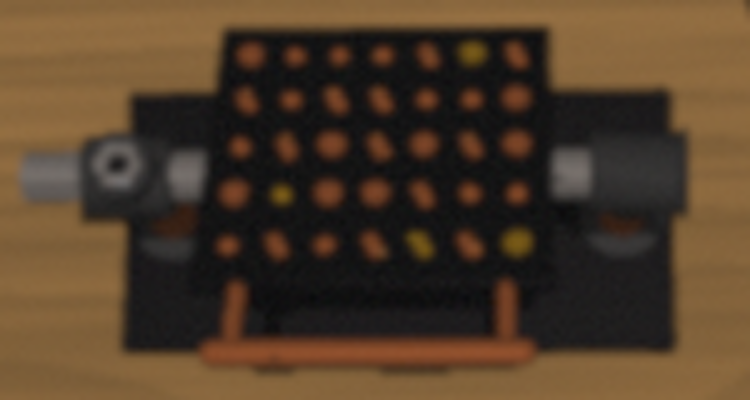

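The crop shows the screw at full-picture pixel (183.4,193), the rail ends at (200.6,230.4) and (267,230), and clear bar stubs. The lean comes out near 62°, with the stand yaw about zero. I'll move above the rail and check it with the wrist camera.

```bash
cat >> h.py <<'E'
def go(p,yaw,cur=None):
    "slide (cm) and turn in tool axes from the present pose to TCP p, yaw"
    s=observe(); q=s["position"] if cur is None else np.array(cur[:3]); y=s["tool_rot"][2] if cur is None else cur[3]
    a=np.radians(y); R=np.array([[np.cos(a),np.sin(a),0],[np.sin(a),-np.cos(a),0],[0,0,-1]])
    d=R.T@(np.array(p)-q)/10; t=(y-yaw+180)%360-180
    print("slide",np.round(d,2),"turn",round(t,1))
E
python3 - <<'E'
from h import *
np.set_printoptions(precision=2,suppress=True)
T=get_calibration("top")
for p,z in [((183.4,193),177),((200.6,230.4),216),((267,230),216),((186,179),12),((294,179),12),((185,229.7),12),((294.5,229.5),12)]: print(p,atz(T,*p,z))
go([512,90,330],90,[205.94,590.12,231.33,160.76])
W=get_calibration("wrist"); print(W)
E
```

```text
(183.4, 193) [612.52 210.89 177.  ]
(200.6, 230.4) [517.48 163.01 216.  ]
(267, 230) [514.4   12.98 216.  ]
(186, 179) [685.74 237.68  12.  ]
(294, 179) [676.55 -69.67  12.  ]
(185, 229.7) [540.95 239.29  12.  ]
(294.5, 229.5) [533.42 -64.93  12.  ]
slide [-45.38 -37.13  -9.87] turn 70.8
{'fov_y': 59.401540024065454, 'cx': 260.2630811547815, 'cy': 186.26644803074117, 'cam_to_world': array([[  0.33,  -0.89,  -0.31, 126.91],
       [  0.94,   0.31,   0.11, 618.2 ],
       [ -0.  ,  -0.33,   0.95, 374.64],
       [  0.  ,   0.  ,   0.  ,   1.  ]])}
```

View pics/b.png

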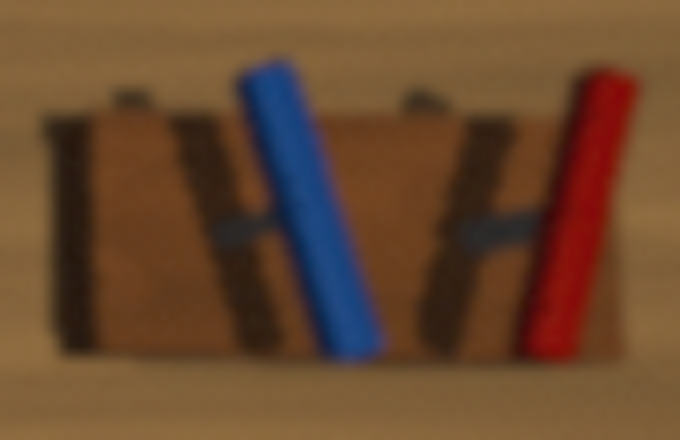

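The rack crop shows the red bar running from (600,75) to (550,355) and the blue one well clear of it. The stand yaw is about -1.3°, with its centre near (609,86).

Emit:
send_rows(
  moves=[
    {"slide":[-15,-12,-9.9],"turn":24,"gripper":0},
    {"slide":[-30,-25,-9.9],"turn":48,"gripper":100},
    {"slide":[-45.4,-37.1,-9.9],"turn":72,"gripper":130},
    {"slide":[-45.4,-37.1,-9.9],"turn":72,"gripper":130},
    {"slide":[-45.4,-37.1,-9.9],"turn":72,"gripper":130},
    {"slide":[-45.4,-37.1,-9.9],"turn":72,"gripper":130},
    {"slide":[-45.4,-37.1,-9.9],"turn":72,"gripper":130},
    {"slide":[-45.4,-37.1,-9.9],"turn":72,"gripper":130},
    {"slide":[-45.4,-37.1,-9.9],"turn":72,"gripper":130},
    {"slide":[-45.4,-37.1,-9.9],"turn":72,"gripper":130},
    {"slide":[-45.4,-37.1,-9.9],"turn":72,"gripper":130},
    {"slide":[-45.4,-37.1,-9.9],"turn":72,"gripper":130},
  ],
  squeeze=30,
)

```text
time: 1.6
position: [511.9, 90.6, 330.0]
tool_rot: [-180.0, -0.0, 88.8]
force: [0.4, 0.7, -0.6]
grip_width: 0.49
grasp_force: 0.0
```

Run:
```python
from h import *
np.set_printoptions(precision=2,suppress=True)
W=get_calibration("wrist");im=snapshot("wrist");np.save("w1.npy",W,allow_pickle=True)
cv2.imwrite("pics/w1.png",cv2.resize(im[:,:,::-1],(800,600),interpolation=cv2.INTER_CUBIC))
print(W["cam_to_world"]);s=observe();print(s["position"],s["tool_rot"],s["grip_width"],s["joints"])
for n,p in dict(rL=(517.5,163,216),rR=(514.4,13,216),screw=(612.5,211,177)).items(): print(n,proj(W,p)*1.5625)
```

```text
[[  1.     0.02   0.01 514.32]
 [ -0.02   0.95   0.33 175.16]
 [ -0.    -0.33   0.95 473.82]
 [  0.     0.     0.     1.  ]]
[511.74  90.94 330.06] [-179.96   -0.01   88.8 ] 0.4879824544817988 [ 2.79 14.19 95.69  0.01 70.15  3.98]
rL [414.35 136.96]
rR [413.38 413.92]
screw [598.02  31.06]
```

View pics/w1.png

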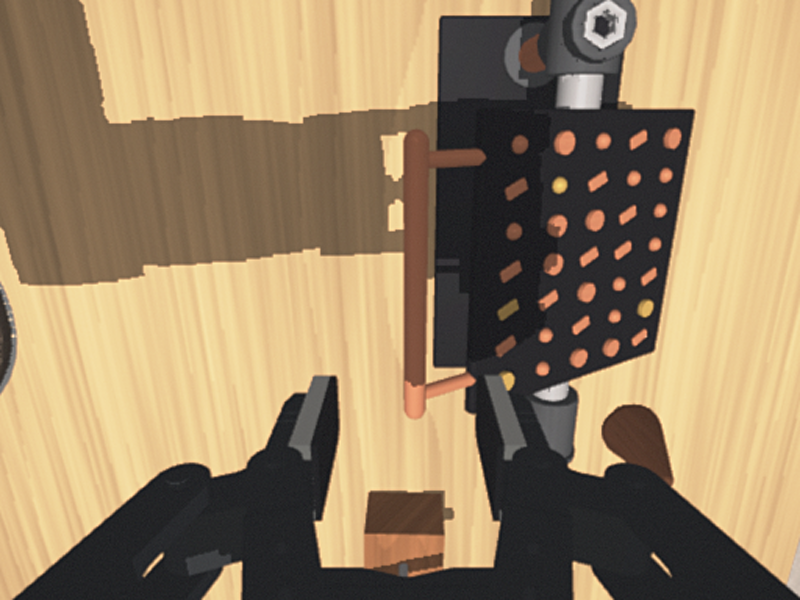

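The wrist view shows the rail from (415,133) to (414,415), very near the prediction, and the screw at (606,23), 8 px off.

Run:
```python
from h import *
np.set_printoptions(precision=1,suppress=True)
W=np.load("w1.npy",allow_pickle=True).item();k=1.5625
T=get_calibration("top");S=get_calibration("scene")
print("screw",atz(W,606/k,23/k,177),tri(ray(W,606/k,23/k),ray(T,183.4,193),ray(S,452/k,378/k)))
for n,w,t,s in [("rL",(415,133),(200.6,230.4),(473,314)),("rR",(414,415),(267,230),(421,265))]:
    print(n,tri(ray(W,w[0]/k,w[1]/k),ray(T,*t),ray(S,s[0]/k,s[1]/k)),tri(ray(W,w[0]/k,w[1]/k),ray(T,*t))[0],atz(W,w[0]/k,w[1]/k,216))
im=cv2.imread("pics/w1.png")[0:60,560:650];cv2.imwrite("pics/c.png",cv2.resize(im,(720,480),interpolation=cv2.INTER_CUBIC))
go([515,88,197],88.8)
```

```text
screw [616.2 214.6 177. ] (array([614.4, 214. , 174.7]), [np.float64(2.5392041395519036), np.float64(2.8967591518289457), np.float64(1.8802681639134884)])
rL (array([517.1, 163.5, 222.1]), [np.float64(1.6801604833093353), np.float64(1.4518631400130306), np.float64(0.6276576598094131)]) [518.1 164.4 207.9] [517.8 164.8 216. ]
rR (array([513.6,  15.7, 216.5]), [np.float64(2.820527444778358), np.float64(2.8102091989421405), np.float64(5.439971975371788)]) [514.5  13.  217. ] [514.7  12.3 216. ]
slide [-0.3  0.3 13.3] turn -0.0
```

View pics/c.png

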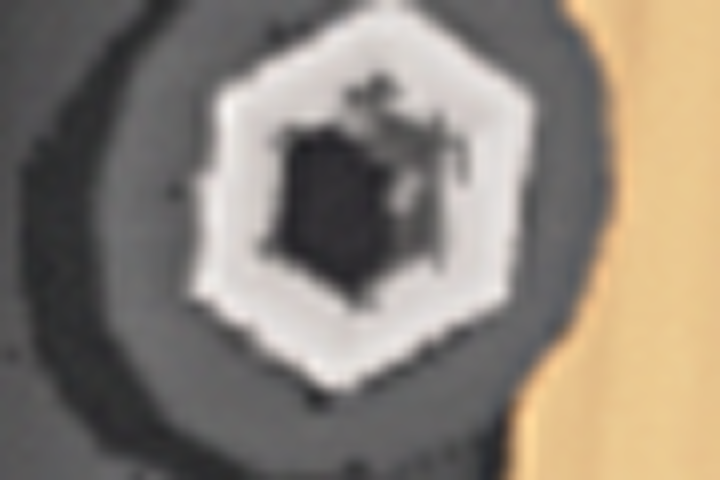

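The crop shows the screw hexagon with corners pointing up and down, its centre at (362,197), which is (605.3,24.6) in the wrist picture. I'll descend on the rail and close.

Emit:
send_rows(
  moves=[
    {"slide":[-0.3,0.46,4.5],"turn":0,"gripper":171},
    {"slide":[-0.3,0.46,9],"turn":0,"gripper":171},
    {"slide":[-0.3,0.46,12],"turn":0,"gripper":171},
    {"slide":[-0.3,0.46,13.3],"turn":0,"gripper":171},
    {"slide":[-0.3,0.46,13.3],"turn":0,"gripper":171},
    {"slide":[-0.3,0.46,13.3],"turn":0,"gripper":240},
    {"slide":[-0.3,0.46,13.3],"turn":0,"gripper":240},
    {"slide":[-0.3,0.46,13.3],"turn":0,"gripper":240},
  ],
  squeeze=30,
)

```text
time: 2.65
position: [515.8, 87.5, 198.4]
tool_rot: [-179.9, -0.0, 88.8]
force: [-7.8, 2.2, 4.2]
grip_width: 0.129
grasp_force: 29.9
```

Run:
```python
from h import *
np.set_printoptions(precision=2,suppress=True)
s=observe();print(s["position"],s["force"],s["wrist_torque"],s["grip_width"],s["grasp_force"])
W=np.load("w1.npy",allow_pickle=True).item();k=1.5625
V=[(385,5),(535,100),(510,300),(340,390),(190,290),(220,100)]
P=np.array([atz(W,(560+x/8)/k,(y/8)/k,177) for x,y in V]);c=P.mean(0);print(c)
d=P-c;print(np.linalg.norm(d,axis=1),np.degrees(np.arctan2(d[:,1],d[:,0]))%60)
```

```text
[515.82  87.52 198.43] [-7.82  2.24  4.23] [0.29 1.29 0.02] 0.1292929070040833 29.87436354160309
[615.97 213.78 177.  ]
[10.94 11.59 11.67 11.09 11.67 11.23] [28.65 27.7  28.77 28.09 25.49 28.74]
```

The rail is gripped (11 mm opening). The screw is at (616,213.8) with its hex flats at about -2°. Now I'll tilt the board along the arc to 15°.

Emit:
send_rows(
  moves=[
    {"slide":[0,0.82,-0.98],"turn":0,"gripper":240},
    {"slide":[0,1.74,-1.87],"turn":0,"gripper":240},
    {"slide":[0,2.75,-2.65],"turn":0,"gripper":240},
    {"slide":[0,3.83,-3.33],"turn":0,"gripper":240},
    {"slide":[0,4.98,-3.89],"turn":0,"gripper":240},
    {"slide":[0,6.18,-4.33],"turn":0,"gripper":240},
    {"slide":[0,7.42,-4.64],"turn":0,"gripper":240},
    {"slide":[0,8.22,-4.77],"turn":0,"gripper":240},
    {"slide":[0,8.22,-4.77],"turn":0,"gripper":240},
    {"slide":[0,8.22,-4.77],"turn":0,"gripper":240},
  ],
)

```text
time: 3.9
position: [599.9, 85.5, 246.4]
tool_rot: [179.8, -0.0, 88.8]
force: [1.2, 0.8, 5.5]
grip_width: 0.128
grasp_force: 31.2
```

Run:
```python
from h import *
np.set_printoptions(precision=2,suppress=True)
s=observe();print(s["position"],s["force"],s["wrist_torque"],s["grip_width"],s["grasp_force"])
```

```text
[599.94  85.55 246.44] [1.24 0.83 5.54] [0.22 0.01 0.01] 0.12759621728391046 31.19565725326538
```

Emit:
send_rows(
  moves=[
    {"slide":[0,0,0],"turn":0,"gripper":165},
    {"slide":[0,0,0],"turn":0,"gripper":165},
    {"slide":[0,0,0],"turn":0,"gripper":165},
    {"slide":[0,0,-4],"turn":0,"gripper":165},
    {"slide":[1,0,-9],"turn":0,"gripper":165},
    {"slide":[5,0,-12],"turn":0,"gripper":165},
    {"slide":[5,0,-12],"turn":0,"gripper":165},
    {"slide":[5,0,-12],"turn":0,"gripper":165},
  ],
)

```text
time: 4.9
position: [599.8, 135.1, 364.1]
tool_rot: [-179.9, 0.0, 88.8]
force: [0.1, -0.2, 0.1]
grip_width: 0.354
grasp_force: 0.0
```

Run:
```python
from h import *
np.set_printoptions(precision=2,suppress=True)
W=get_calibration("wrist");im=snapshot("wrist");np.save("w2.npy",W,allow_pickle=True)
cv2.imwrite("pics/w2r.png",im[:,:,::-1])
s=observe();print(s["position"],s["tool_rot"])
cv2.imwrite("pics/w2.png",cv2.resize(im[:,:,::-1],(800,600),interpolation=cv2.INTER_CUBIC))
for n,p in dict(rL=(601.5,159,266),rR=(598.4,9,266),screw=(616,213.8,177)).items(): print(n,proj(W,p)*1.5625)
```

```text
[599.84 134.75 363.78] [-179.89    0.02   88.75]
rL [408.27 245.49]
rR [408.15 503.77]
screw [430.39 119.46]
```

View pics/w2.png

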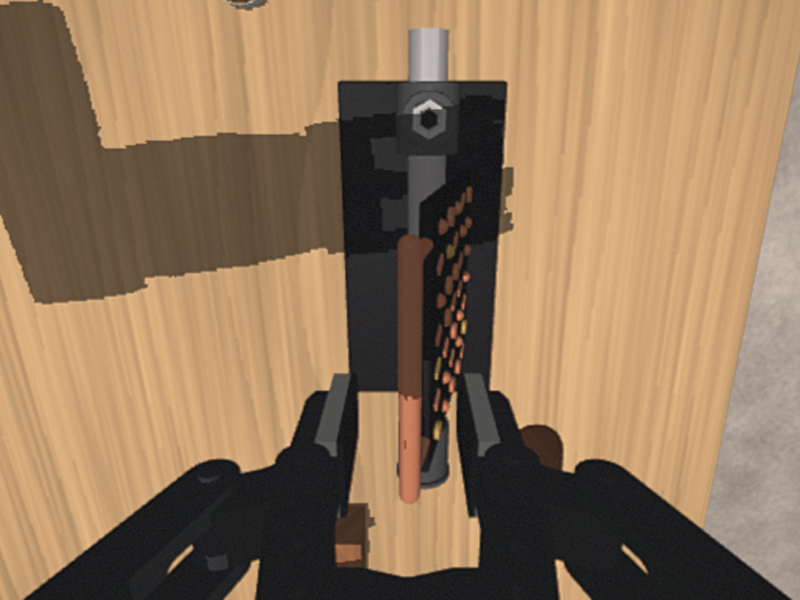

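Rail top end is at about (411,240) and the screw at (429,118). The bar's far end is at (410-447, 30-80), with a brighter middle strip that is the flat. I'll enlarge this region.

Run:
```python
from h import *
im=cv2.imread("pics/w2r.png")[10:170,210:330];cv2.imwrite("pics/d.png",cv2.resize(im,None,fx=3.75,fy=3.75,interpolation=cv2.INTER_CUBIC))
g=cv2.cvtColor(cv2.imread("pics/w2r.png"),cv2.COLOR_BGR2GRAY)
for r in (24,30,36,42,170,190,210,230): print(r,g[r,252:294])
r=cv2.imread("pics/w2r.png")
for y in (170,190,210,230): print(y,(r[y,250:285,2].astype(int)-r[y,250:285,0]))
```

```text
24 [165 166 167 166 163 160 157 159 152 127 112 131 142 147 153 159 165 174
 191 190 188 184 184 184 183 184 185 182 179 152 143 137 128 117 113 151
 166 164 166 171 175 178]
30 [166 167 167 166 164 160 159 158 153 127 116 131 142 147 155 159 163 175
 191 191 187 185 184 183 184 185 184 180 175 150 142 136 127 114 115 150
 167 165 166 173 175 179]
36 [166 166 168 168 165 163 159 159 152 128 115 132 141 146 152 160 167 179
 193 191 187 186 186 185 185 186 183 181 170 153 141 136 124 112 124 171
 168 162 156 158 172 180]
42 [165 165 167 168 167 163 160 160 154 130 115 132 141 148 155 160 168 180
 193 191 186 186 186 183 186 186 182 179 168 147 140 133 122 107 122 172
 169 163 158 160 171 180]
170 [43 42 54 68 71 71 75 76 77 75 75 74 73 74 75 74 71 67 49 20 22 21 24 26
 20 20 17 41 70 71 63 36 17 22 22 22 19 34 59 76 72 70]
190 [42 44 55 66 71 70 72 75 74 74 74 73 73 73 75 70 69 65 47 26 23 18 23 22
 21 21 20 33 58 77 75 72 63 42 15 19 21 38 67 62 35 44]
210 [ 41  38  49  71  70  72  74  75  76  75  73  74  74  74  75  71  72  65
  40  23  20  26  23  19  20  22  21  25  51  74  62  27  21  17  15  26
  82 141 136 114  66  21]
230 [ 38  38  51  66  69  72  75  74  77  75  73  74  73  72  74  73  70  62
  32  26  31  27  23  26  19  20  23  40  81 104  53  19  20  19  24  53
  97  85  34  36  66  72]
170 [-2  0 -5  0 21 48 48 50 51 52 50 49 51 51 49 50 50 50 49 44 31  4 -5 -3
 -1  2 -3 -2 -1 22 48 49 40 20 -3]
190 [ 0 -1 -2  0 22 47 47 49 52 51 49 50 52 52 51 51 52 49 49 43 30  5 -3 -2
 -1 -6  0 -4  1 12 37 53 50 50 48]
210 [ 0 -3  0 -3 15 46 49 47 50 49 50 52 52 50 50 52 48 48 46 42 20 -3 -2  0
 -2  1  1 -1 -4  7 30 53 42  8 -8]
230 [-2 -2 -1 -2 16 48 49 48 50 52 49 52 51 49 50 53 50 49 48 41 11 -3 -2 -3
 -4 -2  0 -7 -5 15 52 71 27 -5 -4]
```

View pics/d.png

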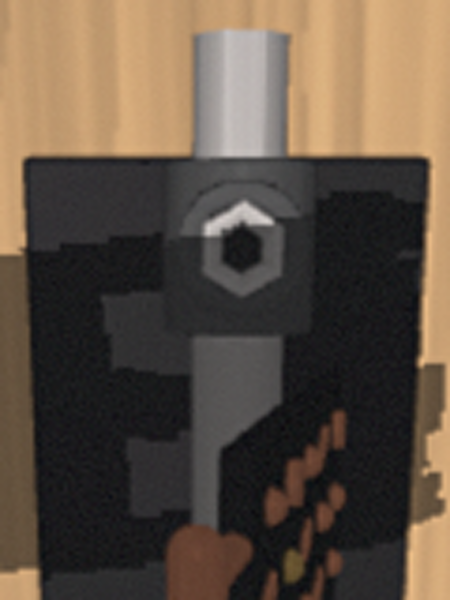

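Run:
```python
from h import *
np.set_printoptions(precision=2,suppress=True)
W=np.load("w2.npy",allow_pickle=True).item()
sc=atz(W,274.4,76.1,177);print("screw",sc)
ya=np.radians(-1.2);ex=np.array([np.cos(ya),np.sin(ya),0]);
for r,c in [(170,262.2),(190,262.2),(210,262.0),(230,262.0)]:
    p=atz(W,c+.0,r,266);print("rail",p,(p-sc)@ex)
# silhouette of bar: find axis x (z=145) s.t. tangents match edges
from scipy.optimize import least_squares
for r,l,rr in [(24,261,286.7),(30,261,286.7),(36,261,286.3),(42,261,286.2)]:
    f=lambda x:[0]
    L=ray(W,l,r);R=ray(W,rr,r); 
    def d(x,ry):
        o,dd=ry; n=np.cross(dd,[0.021,1,0]);n/=np.linalg.norm(n); y=atz(W,274,r,145)[1]; return (np.array([x,y,145])-o)@n
    s=least_squares(lambda x:[d(x[0],L)+d(x[0],R)],[614.]).x[0]; y=atz(W,274,r,145)[1]
    print("bar",s,y,(np.array([s,y,0])-sc)@ex, "radius",d(s,L))
    fl=atz(W,275.05,r,156.6);print(" flat",fl,(fl-np.array([s,y,0]))@ex)
```

```text
screw [615.02 214.14 177.  ]
rail [601.98 149.09 266.  ] -11.680345598864411
rail [601.67 133.21 266.  ] -11.654548427181037
rail [601.19 116.67 266.  ] -11.783506407236645
rail [600.86  99.41 266.  ] -11.758816505075373
bar 616.0630152251208 262.03027401406655 0.03756366845761305 radius 12.548551249720514
 flat [616.77 260.66 156.6 ] 0.7392823317442071
bar 616.0198177744576 256.680808823843 0.10640643787422299 radius 12.614927536879927
 flat [616.74 255.48 156.6 ] 0.7433488951830939
bar 615.7792196635576 251.2743050374796 -0.02091363348916353 radius 12.48511498681895
 flat [616.7  250.24 156.6 ] 0.9443556917052882
bar 615.6845406754611 245.80984550560606 -0.0011328509668430131 radius 12.502376340964524
 flat [616.67 244.95 156.6 ] 0.9990515266480707
```

Rail lies 11.7 mm behind the bar axis where 15.2 is wanted, so the lean is about 13°. The flat agrees with that. I'll regrip, pull it back 3.5 mm and look again.

Emit:
send_rows(
  moves=[
    {"slide":[-5,0,3],"turn":0,"gripper":165},
    {"slide":[-5,0,8],"turn":0,"gripper":165},
    {"slide":[-5,0,12],"turn":0,"gripper":165},
    {"slide":[-5,0,12],"turn":0,"gripper":240},
    {"slide":[-5,0,12],"turn":0,"gripper":240},
    {"slide":[-5,0,12],"turn":0,"gripper":240},
    {"slide":[-5,-0.2,12],"turn":0,"gripper":240},
    {"slide":[-5,-0.35,12],"turn":0,"gripper":240},
    {"slide":[-5,-0.35,12],"turn":0,"gripper":240},
    {"slide":[-5,-0.35,12],"turn":0,"gripper":240},
  ],
)

```text
time: 6.2
position: [594.8, 84.6, 242.9]
tool_rot: [-179.7, 0.1, 88.7]
force: [5.6, -4.9, -32.0]
grip_width: 0.126
grasp_force: 29.2
```

Emit:
send_rows(
  moves=[
    {"slide":[0,0,0],"turn":0,"gripper":165},
    {"slide":[0,0,0],"turn":0,"gripper":165},
    {"slide":[0,0,0],"turn":0,"gripper":165},
    {"slide":[0,0,-4],"turn":0,"gripper":165},
    {"slide":[1,0,-9],"turn":0,"gripper":165},
    {"slide":[5,0,-12],"turn":0,"gripper":165},
    {"slide":[5,0,-12],"turn":0,"gripper":165},
    {"slide":[5,0,-12],"turn":0,"gripper":165},
  ],
)

```text
time: 7.2
position: [596.3, 135.3, 364.7]
tool_rot: [-180.0, 0.0, 88.8]
force: [-0.3, -0.7, 0.0]
grip_width: 0.354
grasp_force: 0.0
```

Run:
```python
from h import *
np.set_printoptions(precision=2,suppress=True)
W=get_calibration("wrist");im=snapshot("wrist");np.save("w3.npy",W,allow_pickle=True)
cv2.imwrite("pics/w3r.png",im[:,:,::-1])
s=observe();print(s["position"],s["tool_rot"])
r=im.astype(int)
ya=np.radians(-1.2);ex=np.array([np.cos(ya),np.sin(ya),0]);sc=np.array([615.02,214.14,177])
for y in (170,190,210,230):
    q=np.where(r[y,240:275,0]-r[y,240:275,2]>25)[0]+240; p=atz(W,q.mean(),y,266); print(q[0],q[-1],p,(p-sc)@ex)
g=im[:,:,1]
for y in (24,30,36,42): print(y,g[y,252:294])
print("expected screw px",proj(W,sc))
print(g[70:84:2,255:295])
```

```text
[596.31 134.9  364.26] [-179.93    0.02   88.75]
253 268 [597.25 149.11 266.  ] -16.39975833237441
253 268 [596.92 133.2  266.  ] -16.398112774615367
253 267 [596.19 116.62 266.  ] -16.78696826457219
253 267 [595.82  99.32 266.  ] -16.793561701285107
24 [161 161 158 159 159 161 158 154 152 154 151 148 134 103 123 135 144 149
 154 159 172 188 188 187 184 183 184 184 188 189 185 183 155 147 140 133
 123 108 122 156 158 164]
30 [163 159 159 158 159 161 160 157 154 152 150 147 135 106 125 138 144 152
 156 161 173 189 189 186 187 187 184 186 189 188 183 179 152 145 137 129
 119 103 114 160 160 163]
36 [162 160 158 161 160 162 161 156 155 151 152 149 135 106 124 138 143 150
 156 165 174 191 191 185 186 186 186 187 191 187 183 175 152 145 138 129
 119 106 129 158 154 152]
42 [164 162 160 160 160 162 161 158 154 155 152 150 136 108 125 138 143 152
 160 165 178 192 191 187 188 187 187 187 190 187 184 170 149 144 136 127
 114 113 146 160 155 152]
expected screw px [277.98  76.22]
[[ 51  58  47  54  60  58  52  80  86  87  86  84  95 142 182 185 179 173
  167 160 145  88  69  47  74 116 164 150
[... 354 characters left out ...]
  85  49  38
   43  48  42  44]
 [ 34  44  39  40  41  37  43  47  43  47  39  40  80 122  93  85  84  79
   33  21  24  29  24  25  26  26  27  34  64  83  85  86  93  84  49  41
   42  44  41  45]
 [ 33  43  37  40  39  44  46  46  44  43  45  51  68  90  90  85  86  80
   30  20  25  24  24  23  28  29  23  33  57  81  85  87  93  86  49  43
   46  40  45  44]
 [ 25  30  39  41  42  40  43  49  46  43  45  43  59  92  90  86  82  79
   55  37  27  27  18  22  28  22  41  58  72  81  85  87  91  82  44  43
   45  46  45  44]
 [ 20  25  43  38  42  42  41  41  46  45  45  41  59  90  93  92  88  88
   86  89  83  60  44  47  63  79  88  91  92  90  90  94  93  83  46  43
   45  42  44  38]]
```

Rail now at -16.4 to -16.8 mm, a lean of about 15.5°, which is good. Next is the red key: go above it for a wrist look.

Run:
```python
from h import *
np.set_printoptions(precision=1,suppress=True)
T=get_calibration("top")
a=atz(T,421.2,219.4,152);b=atz(T,413.5,254.7,152);print(a,b,(a+b)/2,np.degrees(np.arctan2(*(a-b)[[1,0]])))
go([494,-345,285],165)
```

```text
[ 536.2 -358.6  152. ] [ 453. -332.  152.] [ 494.6 -345.3  152. ] -17.693674448430546
slide [-48.2  -9.2   7.9] turn -76.2
```

Emit:
send_rows(
  moves=[
    {"slide":[-6,-1,-1],"turn":-10,"gripper":80},
    {"slide":[-12,-2,-1],"turn":-20,"gripper":80},
    {"slide":[-18,-3,-1],"turn":-30,"gripper":80},
    {"slide":[-24,-4.5,-1],"turn":-40,"gripper":80},
    {"slide":[-30,-6,2],"turn":-50,"gripper":80},
    {"slide":[-36,-7,4],"turn":-60,"gripper":80},
    {"slide":[-42,-8,6],"turn":-68,"gripper":80},
    {"slide":[-48.2,-9.2,7.9],"turn":-73.5,"gripper":80},
    {"slide":[-48.2,-9.2,7.9],"turn":-73.5,"gripper":80},
    {"slide":[-48.2,-9.2,7.9],"turn":-73.5,"gripper":80},
    {"slide":[-48.2,-9.2,7.9],"turn":-73.5,"gripper":80},
    {"slide":[-48.2,-9.2,7.9],"turn":-73.5,"gripper":80},
  ],
)

```text
time: 8.75
position: [494.7, -343.3, 286.6]
tool_rot: [-180.0, 0.0, 162.3]
force: [0.4, -0.3, -0.5]
grip_width: 0.685
grasp_force: 0.0
```

Run:
```python
from h import *
np.set_printoptions(precision=2,suppress=True)
W=get_calibration("wrist");im=snapshot("wrist");np.save("w4.npy",W,allow_pickle=True)
s=observe();print(s["position"],s["tool_rot"],s["joints"])
cv2.imwrite("pics/w4.png",cv2.resize(im[:,:,::-1],(800,600),interpolation=cv2.INTER_CUBIC))
for p in [(536,-358.6,152),(453,-332,152)]: print(proj(W,p)*1.5625)
```

```text
[ 494.74 -343.36  286.62] [-179.99    0.05  162.33] [ -41.05   23.41   88.5     0.01   68.03 -113.39]
[401.96 342.47]
[401.77 191.07]
```

View pics/w4.png

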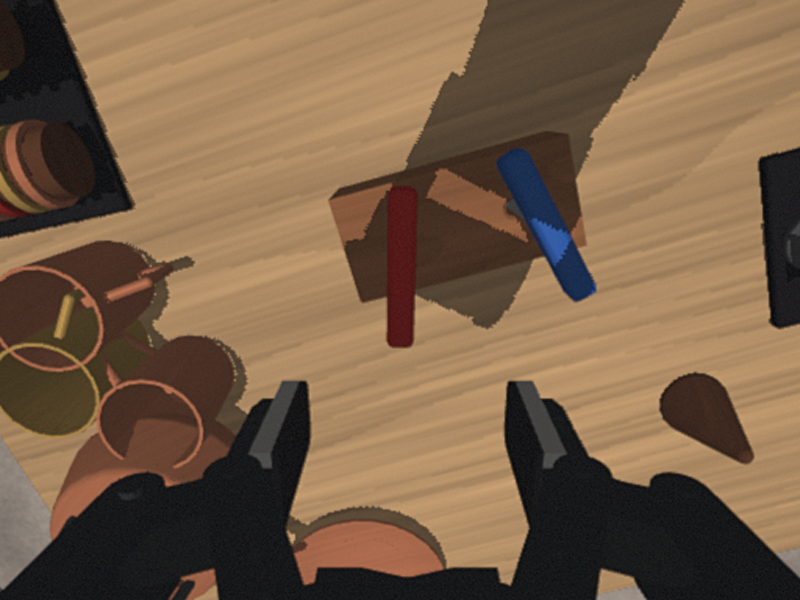

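Red crossbar runs from (402.5,186) to (400,347), matching the prediction in position and length. Blue is well clear.

Run:
```python
from h import *
np.set_printoptions(precision=2,suppress=True)
W=np.load("w4.npy",allow_pickle=True).item();k=1.5625
a=atz(W,402.5/k,187/k,152);b=atz(W,400/k,346.5/k,152);c=(a+b)/2;y=np.degrees(np.arctan2(*(b-a)[[1,0]]));print(a,b,c,np.linalg.norm(a-b),y)
go([c[0],c[1],122],180+y)
```

```text
[ 451.1  -330.98  152.  ] [ 538.1  -360.47  152.  ] [ 494.6  -345.73  152.  ] 91.86050958776164 -18.724035479169256
slide [-0.06 -0.23 16.46] turn 1.1
```

Emit:
send_rows(
  moves=[
    {"slide":[-0.06,-0.23,5],"turn":1.1,"gripper":110},
    {"slide":[-0.06,-0.23,10],"turn":1.1,"gripper":110},
    {"slide":[-0.06,-0.23,14],"turn":1.1,"gripper":110},
    {"slide":[-0.06,-0.23,16.4],"turn":1.1,"gripper":110},
    {"slide":[-0.06,-0.23,16.4],"turn":1.1,"gripper":110},
    {"slide":[-0.06,-0.23,16.4],"turn":1.1,"gripper":230},
    {"slide":[-0.06,-0.23,16.4],"turn":1.1,"gripper":230},
    {"slide":[-0.06,-0.23,16.4],"turn":1.1,"gripper":230},
    {"slide":[-0.06,-0.23,16.4],"turn":1.1,"gripper":230},
  ],
  squeeze=80,
)

```text
time: 9.93
position: [494.7, -346.9, 123.4]
tool_rot: [-180.0, 0.1, 161.2]
force: [1.3, 2.8, 6.7]
grip_width: 0.176
grasp_force: 78.2
```

Run:
```python
from h import *
np.set_printoptions(precision=2,suppress=True)
s=observe();print(s["position"],s["tool_rot"],s["force"],s["wrist_torque"],s["grip_width"],s["grasp_force"])
```

```text
[ 494.69 -346.87  123.44] [-179.99    0.13  161.15] [1.31 2.8  6.71] [ 0.7  -0.34 -0.  ] 0.17607414734440946 78.17030668258667
```

Key gripped. I'll lift it straight out.

Emit:
send_rows(
  moves=[
    {"slide":[0,0,-2],"turn":0,"gripper":230},
    {"slide":[0,0,-5],"turn":0,"gripper":230},
    {"slide":[0,0,-9],"turn":0,"gripper":230},
    {"slide":[0,0,-14],"turn":0,"gripper":230},
    {"slide":[0,0,-20],"turn":0,"gripper":230},
    {"slide":[0,0,-25],"turn":0,"gripper":230},
    {"slide":[0,0,-29],"turn":0,"gripper":230},
  ],
)

```text
time: 10.8
position: [493.7, -346.6, 414.7]
tool_rot: [-180.0, 0.1, 161.2]
force: [-0.0, -0.2, -3.1]
grip_width: 0.17
grasp_force: 78.7
```

Run:
```python
from h import *
np.set_printoptions(precision=2,suppress=True)
s=observe();print(s["position"],s["tool_rot"],s["force"],s["wrist_torque"],s["grip_width"],s["grasp_force"])
go([615,214,412],178);go([615,214,315],178)
```

```text
[ 493.69 -346.63  414.7 ] [-179.95    0.1   161.15] [-0.03 -0.19 -3.14] [-0.04 -0.02 -0.  ] 0.16993950171403926 78.72175097465515
slide [ 6.63 56.98  0.27] turn -16.8
slide [ 6.63 56.98  9.97] turn -16.8
```

Emit:
send_rows(
  moves=[
    {"slide":[0.6,5,0],"turn":-3,"gripper":230},
    {"slide":[1.3,11,0],"turn":-6,"gripper":230},
    {"slide":[2,17,0],"turn":-9,"gripper":230},
    {"slide":[2.7,23,0],"turn":-12,"gripper":230},
    {"slide":[3.4,29,0],"turn":-15,"gripper":230},
    {"slide":[4.1,35,0],"turn":-16.8,"gripper":230},
    {"slide":[4.8,41,0],"turn":-16.8,"gripper":230},
    {"slide":[5.5,47,0],"turn":-16.8,"gripper":230},
    {"slide":[6.2,53,1],"turn":-16.8,"gripper":230},
    {"slide":[6.63,57,4],"turn":-16.8,"gripper":230},
    {"slide":[6.63,57,8],"turn":-16.8,"gripper":230},
    {"slide":[6.63,57,10.3],"turn":-16.8,"gripper":230},
  ],
)

```text
time: 12.3
position: [614.6, 214.5, 306.9]
tool_rot: [-180.0, -0.1, 178.0]
force: [-0.0, -0.2, -2.5]
grip_width: 0.171
grasp_force: 78.8
```

Emit:
send_rows(
  moves=[
    {"slide":[0,0,0],"turn":0,"gripper":230},
    {"slide":[0,0,0],"turn":0,"gripper":230},
    {"slide":[0,0,0],"turn":0,"gripper":230},
  ],
)

```text
time: 12.68
position: [615.7, 213.9, 310.5]
tool_rot: [180.0, 0.1, 177.9]
force: [-1.0, -0.8, -1.9]
grip_width: 0.173
grasp_force: 78.8
```

Run:
```python
from h import *
np.set_printoptions(precision=2,suppress=True)
W=get_calibration("wrist");im=snapshot("wrist");np.save("w5.npy",W,allow_pickle=True)
s=observe();print(s["position"],s["tool_rot"],s["force"],s["wrist_torque"],s["joints"])
cv2.imwrite("pics/w5r.png",im[:,:,::-1])
p=s["position"];t=proj(W,p-[0,0,113.4]);q=proj(W,(615,214,177));print(t,q,proj(W,p+[0,0,18]))
u,v=np.round(q).astype(int); v0=max(0,v-60);print(v0,u-60)
cv2.imwrite("pics/e.png",cv2.resize(im[v0:v0+100,max(0,u-60):u+60,::-1],(720,600),interpolation=cv2.INTER_CUBIC))
```

```text
[615.62 213.92 310.26] [179.97   0.1  177.95] [ 0.12  0.39 -2.34] [-0.03  0.   -0.03] [ 13.36  26.82  79.21   0.    73.86 -74.59]
[259.51 179.74] [259.6  171.88] [259.18 273.39]
112 200
```

View pics/e.png

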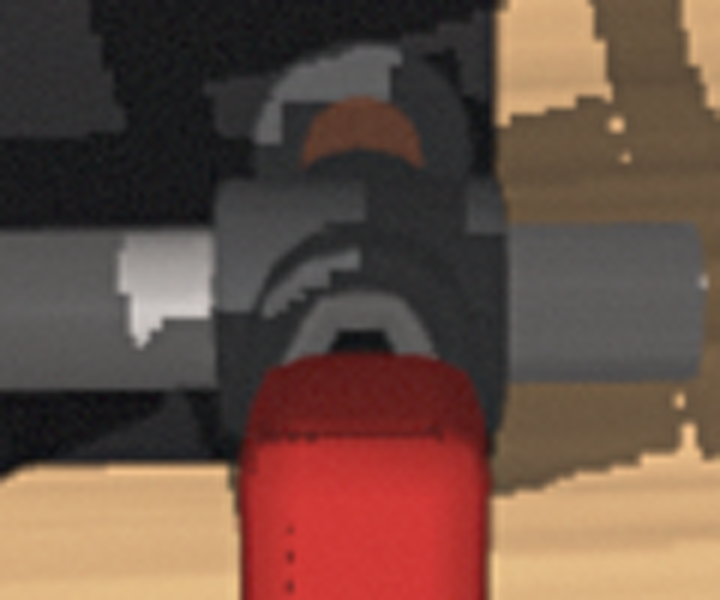

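The crop shows the socket at column 260.4 and the crossbar at column 260.8, so they line up sideways. Screw's near hex edge is at row 160.3 and the crossbar's end edges are at rows 171 and 184.

Run:
```python
from h import *
np.set_printoptions(precision=2,suppress=True)
W=np.load("w5.npy",allow_pickle=True).item()
z=310.26+17.6
print("screw from edge",atz(W,260.4,160.3,177)+[10,0,0],"socket",atz(W,260.4,167,177)+[5.8,0,0])
print("bar end top",atz(W,260.8,184,z+11)+[46,0,0],"bottom",atz(W,260.8,171.2,z-11)+[46,0,0])
```

```text
screw from edge [614.78 215.05 177.  ] socket [616.48 214.84 177.  ]
bar end top [616.97 216.17 338.86] bottom [618.71 216.17 316.86]
```

Emit:
send_rows(
  moves=[
    {"slide":[0.04,0.02,1],"turn":0,"gripper":230},
    {"slide":[0.04,0.02,1.7],"turn":0,"gripper":230},
    {"slide":[0.04,0.02,1.9],"turn":0,"gripper":230},
    {"slide":[0.04,0.02,2.0],"turn":0,"gripper":230},
    {"slide":[0.04,0.02,2.1],"turn":0,"gripper":230},
    {"slide":[0.04,0.02,2.1],"turn":0,"gripper":230},
  ],
)

```text
time: 13.48
position: [614.7, 214.0, 287.8]
tool_rot: [-180.0, -0.1, 178.0]
force: [-3.3, -3.5, -0.5]
grip_width: 0.168
grasp_force: 79.0
```

```bash
cat > st.py <<'E'
from h import *
np.set_printoptions(precision=2,suppress=True)
s=observe();print(s["time"],s["position"],s["tool_rot"],"F",s["force"],"M",s["wrist_torque"],s["grip_width"],s["grasp_force"])
E
python3 st.py
```

```text
13.475 [614.68 213.97 287.8 ] [-179.96   -0.06  177.96] F [-3.25 -3.53 -0.51] M [-1.    0.99 -0.05] 0.16756937146280557 79.02980446815491
```

Tip is 2.6 mm down in the lip with small side forces toward -x and -y. I'll follow those and work down gently with small turns.

Emit:
send_rows(
  moves=[
    {"slide":[0.05,-0.05,0.1],"turn":0,"gripper":230},
    {"slide":[0.05,-0.05,0.2],"turn":2,"gripper":230},
    {"slide":[0.05,-0.05,0.3],"turn":-2,"gripper":230},
    {"slide":[0.05,-0.05,0.35],"turn":0,"gripper":230},
    {"slide":[0.05,-0.05,0.35],"turn":0,"gripper":230},
  ],
)

```text
time: 14.1
position: [614.4, 213.7, 284.4]
tool_rot: [-180.0, -0.0, 177.8]
force: [-2.3, -3.0, -1.8]
grip_width: 0.172
grasp_force: 79.0
```

```bash
python3 st.py
```

```text
14.1 [614.41 213.67 284.36] [-179.99   -0.02  177.8 ] F [-2.3  -2.99 -1.81] M [-0.89  0.91  0.06] 0.1721771166722938 78.97571682929993
```

Emit:
send_rows(
  moves=[
    {"slide":[0.03,-0.03,0.1],"turn":0,"gripper":230},
    {"slide":[0.03,-0.03,0.2],"turn":0,"gripper":230},
    {"slide":[0.03,-0.03,0.3],"turn":0,"gripper":230},
    {"slide":[0.03,-0.03,0.37],"turn":0,"gripper":230},
    {"slide":[0.03,-0.03,0.37],"turn":0,"gripper":230},
  ],
)

```text
time: 14.72
position: [614.3, 213.5, 281.5]
tool_rot: [180.0, 0.1, 178.0]
force: [-3.2, -2.6, 5.1]
grip_width: 0.17
grasp_force: 79.9
```

```bash
python3 st.py
```

```text
14.725 [614.33 213.51 281.47] [179.98   0.06 177.95] F [-3.22 -2.6   5.11] M [-0.83  0.98  0.03] 0.1696329547491514 79.92735385894775
```

Emit:
send_rows(
  moves=[
    {"slide":[0.04,-0.04,0.06],"turn":1.5,"gripper":230},
    {"slide":[0.04,-0.04,0.06],"turn":-1.5,"gripper":230},
    {"slide":[0.04,-0.04,0.06],"turn":0,"gripper":230},
  ],
)

```text
time: 15.1
position: [614.1, 213.3, 281.4]
tool_rot: [179.9, 0.1, 178.0]
force: [-3.7, -2.1, 7.7]
grip_width: 0.172
grasp_force: 80.3
```

```bash
python3 st.py
```

```text
15.1 [614.13 213.3  281.37] [179.95   0.12 177.97] F [-3.74 -2.15  7.72] M [-0.65  0.92 -0.03] 0.17205769979110402 80.25749087333679
```

Seated on the socket floor. Now I'll tighten in stages.

Emit:
send_rows(
  moves=[
    {"slide":[0,0,0.01],"turn":5,"gripper":230},
    {"slide":[0,0,0.02],"turn":10,"gripper":230},
    {"slide":[0,0,0.04],"turn":15,"gripper":230},
    {"slide":[0,0,0.05],"turn":20,"gripper":230},
    {"slide":[0,0,0.06],"turn":25,"gripper":230},
    {"slide":[0,0,0.08],"turn":30,"gripper":230},
    {"slide":[0,0,0.08],"turn":30,"gripper":230},
  ],
)

```text
time: 15.98
position: [614.0, 213.5, 280.6]
tool_rot: [179.9, 0.1, 147.9]
force: [-4.7, -2.1, 7.0]
grip_width: 0.174
grasp_force: 80.4
```

```bash
python3 st.py
```

```text
15.975 [613.99 213.51 280.57] [179.88   0.05 147.88] F [-4.69 -2.14  6.95] M [-0.44  1.22 -0.08] 0.17367542288906093 80.35508394241333
```

Emit:
send_rows(
  moves=[
    {"slide":[0,0,0.01],"turn":5,"gripper":230},
    {"slide":[0,0,0.02],"turn":10,"gripper":230},
    {"slide":[0,0,0.04],"turn":15,"gripper":230},
    {"slide":[0,0,0.04],"turn":15,"gripper":230},
  ],
)

```text
time: 16.48
position: [614.0, 213.7, 280.2]
tool_rot: [179.9, 0.0, 132.9]
force: [-4.1, -0.8, 8.6]
grip_width: 0.169
grasp_force: 80.4
```

```bash
cat > tq.py <<'E'
from h import *
np.set_printoptions(precision=3,suppress=True)
A=[]
for i in range(6): snapshot("wrist");s=observe();A.append(np.r_[s["wrist_torque"],s["force"],s["tool_rot"][2],s["position"]])
A=np.array(A);print(s["time"],"mean",A.mean(0),"sd",A[:,:3].std(0))
E
python3 tq.py
```

```text
16.775 mean [ -0.218   1.194  -0.018  -4.215  -0.933   8.42  132.951 613.997 213.653
 280.225] sd [0.029 0.027 0.049]
```

Emit:
send_rows(
  moves=[
    {"slide":[0,0,0.01],"turn":4,"gripper":230},
    {"slide":[0,0,0.02],"turn":8,"gripper":230},
    {"slide":[0,0,0.03],"turn":12,"gripper":230},
    {"slide":[0,0,0.03],"turn":12,"gripper":230},
  ],
)

```text
time: 17.27
position: [613.9, 213.8, 280.0]
tool_rot: [179.9, -0.0, 120.9]
force: [-4.7, -0.8, 9.0]
grip_width: 0.174
grasp_force: 80.5
```

```bash
python3 tq.py
```

```text
17.575 mean [ -0.109   1.244   0.07   -4.341  -0.088   9.048 120.962 613.957 213.784
 280.031] sd [0.018 0.02  0.038]
```

Emit:
send_rows(
  moves=[
    {"slide":[0,0,0.01],"turn":4,"gripper":230},
    {"slide":[0,0,0.02],"turn":8,"gripper":230},
    {"slide":[0,0,0.03],"turn":12,"gripper":230},
    {"slide":[0,0,0.03],"turn":12,"gripper":230},
  ],
)

```text
time: 18.08
position: [614.0, 213.9, 279.8]
tool_rot: [179.8, -0.1, 108.9]
force: [-4.8, 0.8, 8.5]
grip_width: 0.173
grasp_force: 80.6
```

```bash
python3 tq.py
```

```text
18.375 mean [  0.082   1.237   0.146  -4.562   0.446   9.329 108.969 613.988 213.901
 279.77 ] sd [0.027 0.02  0.024]
```

Screw is biting (0.15 N m). Smaller steps now.

Emit:
send_rows(
  moves=[
    {"slide":[0,0,0.01],"turn":3,"gripper":230},
    {"slide":[0,0,0.02],"turn":6,"gripper":230},
    {"slide":[0,0,0.02],"turn":8,"gripper":230},
    {"slide":[0,0,0.02],"turn":8,"gripper":230},
  ],
)

```text
time: 18.88
position: [614.1, 214.0, 279.6]
tool_rot: [179.8, -0.1, 101.0]
force: [-4.5, 0.7, 9.6]
grip_width: 0.172
grasp_force: 80.6
```

```bash
python3 tq.py
```

```text
19.175 mean [  0.161   1.186   0.252  -4.552   0.804   9.419 100.981 614.036 213.982
 279.605] sd [0.032 0.033 0.025]
```

Emit:
send_rows(
  moves=[
    {"slide":[0,0,0],"turn":2,"gripper":230},
    {"slide":[0,0,0],"turn":4,"gripper":230},
    {"slide":[0,0,0],"turn":4,"gripper":230},
  ],
)

```text
time: 19.55
position: [614.1, 214.0, 279.6]
tool_rot: [179.8, -0.1, 97.0]
force: [-2.9, 1.4, 8.8]
grip_width: 0.171
grasp_force: 80.5
```

```bash
python3 tq.py; python3 tq.py
```

```text
19.85 mean [  0.217   1.103   0.283  -3.829   0.962   8.533  96.983 614.062 214.022
 279.557] sd [0.02  0.02  0.017]
20.15 mean [  0.224   1.113   0.271  -4.157   0.62    8.82   96.983 614.061 214.018
 279.541] sd [0.036 0.028 0.033]
```

Emit:
send_rows(
  moves=[
    {"slide":[0,0,0],"turn":2,"gripper":230},
    {"slide":[0,0,0],"turn":2.5,"gripper":230},
    {"slide":[0,0,0],"turn":2.5,"gripper":230},
  ],
)

```text
time: 20.52
position: [614.1, 214.0, 279.5]
tool_rot: [179.9, -0.1, 94.5]
force: [-3.7, 0.9, 7.7]
grip_width: 0.17
grasp_force: 80.5
```

```bash
python3 tq.py
```

```text
20.825 mean [  0.252   1.061   0.303  -3.624   1.208   8.698  94.486 614.075 214.027
 279.499] sd [0.035 0.031 0.014]
```

Emit:
send_rows(
  moves=[
    {"slide":[0,0,-0.05],"turn":-1,"gripper":230},
    {"slide":[0,0,-0.1],"turn":-2,"gripper":230},
    {"slide":[0,0,-0.1],"turn":-2.5,"gripper":230},
    {"slide":[0,0,-0.1],"turn":-2.5,"gripper":230},
  ],
)

```text
time: 21.32
position: [614.0, 213.5, 279.6]
tool_rot: [179.9, -0.1, 97.0]
force: [-2.6, 2.7, 4.8]
grip_width: 0.174
grasp_force: 79.9
```

```bash
python3 tq.py
```

```text
21.625 mean [  0.798   0.755   0.247  -2.727   3.092   5.285  96.969 613.96  213.545
 279.556] sd [0.024 0.028 0.047]
```

0.30 N m reached. I'll ease off the key and draw it straight up.

Emit:
send_rows(
  moves=[
    {"slide":[0,0,0],"turn":-2,"gripper":230},
    {"slide":[0,0,0],"turn":-4,"gripper":230},
    {"slide":[0,0,0],"turn":-4,"gripper":230},
  ],
)

```text
time: 22.0
position: [613.9, 213.5, 279.6]
tool_rot: [179.9, -0.1, 101.0]
force: [-2.1, 2.3, 5.9]
grip_width: 0.171
grasp_force: 80.1
```

```bash
python3 tq.py
```

```text
22.3 mean [  0.759   0.786   0.166  -2.982   2.563   5.927 100.962 613.943 213.506
 279.613] sd [0.023 0.029 0.024]
```

Emit:
send_rows(
  moves=[
    {"slide":[0,0,0],"turn":-3,"gripper":230},
    {"slide":[0,0,0],"turn":-6,"gripper":230},
    {"slide":[0,0,0],"turn":-8,"gripper":230},
    {"slide":[0,0,0],"turn":-8,"gripper":230},
  ],
)

```text
time: 22.8
position: [613.9, 213.4, 279.7]
tool_rot: [179.9, -0.0, 109.0]
force: [-4.0, 1.9, 7.1]
grip_width: 0.17
grasp_force: 80.2
```

```bash
python3 tq.py
```

```text
23.1 mean [  0.648   0.872  -0.005  -2.718   2.286   6.503 108.949 613.931 213.439
 279.72 ] sd [0.022 0.028 0.041]
```

Emit:
send_rows(
  moves=[
    {"slide":[0,0,-0.4],"turn":0,"gripper":230},
    {"slide":[0,0,-0.9],"turn":0,"gripper":230},
    {"slide":[0,0,-1.5],"turn":0,"gripper":230},
    {"slide":[0,0,-3],"turn":0,"gripper":230},
    {"slide":[0,0,-6],"turn":0,"gripper":230},
    {"slide":[0,0,-10],"turn":0,"gripper":230},
    {"slide":[0,0,-13],"turn":0,"gripper":230},
    {"slide":[0,0,-13],"turn":0,"gripper":230},
  ],
)

```text
time: 24.1
position: [614.1, 212.9, 412.2]
tool_rot: [179.7, 0.0, 109.0]
force: [-0.0, -0.2, -2.8]
grip_width: 0.167
grasp_force: 79.2
```

```bash
python3 st.py
python3 - <<'E'
from h import *
go([494,-346.6,412],161.2)
W=get_calibration("wrist");im=snapshot("wrist");np.save("w6.npy",W,allow_pickle=True);cv2.imwrite("pics/w6r.png",im[:,:,::-1])
print(proj(W,observe()["position"]+[0,0,18]))
cv2.imwrite("pics/w6.png",cv2.resize(im[:,:,::-1],(800,600),interpolation=cv2.INTER_CUBIC))
E
```

```text
24.1 [614.13 212.94 412.2 ] [179.69   0.04 108.95] F [-0.05 -0.16 -2.83] M [ 0.01  0.05 -0.03] 0.16742641476679387 79.18167114257812
slide [-4.902e+01 -2.953e+01  2.000e-02] turn -52.2
[258.17759648 272.1946344 ]
```

View pics/w6.png

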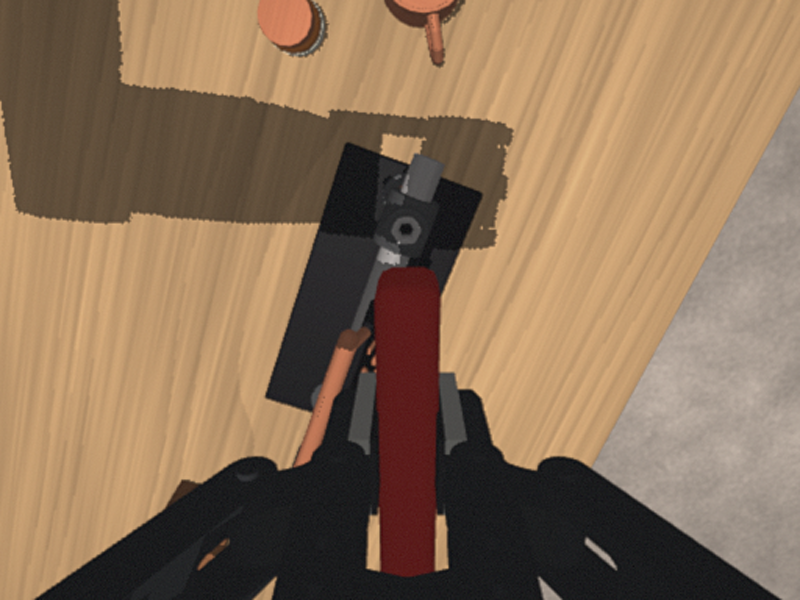

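The key sits straight in the grip and the board stays set. The screw is at (405,229) and the key is clear. Now back to above the rack.

Emit:
send_rows(
  moves=[
    {"slide":[-4.9,-3,0],"turn":-5,"gripper":230},
    {"slide":[-9.8,-5.9,0],"turn":-11,"gripper":230},
    {"slide":[-14.7,-8.9,0],"turn":-17,"gripper":230},
    {"slide":[-19.6,-11.8,0],"turn":-23,"gripper":230},
    {"slide":[-24.5,-14.8,0],"turn":-29,"gripper":230},
    {"slide":[-29.4,-17.7,0],"turn":-35,"gripper":230},
    {"slide":[-34.3,-20.7,0],"turn":-41,"gripper":230},
    {"slide":[-39.2,-23.6,0],"turn":-47,"gripper":230},
    {"slide":[-44.1,-26.6,0],"turn":-52.2,"gripper":230},
    {"slide":[-49,-29.5,0],"turn":-52.2,"gripper":230},
    {"slide":[-49,-29.5,0],"turn":-52.2,"gripper":230},
    {"slide":[-49,-29.5,0],"turn":-52.2,"gripper":230},
  ],
)

```text
time: 25.65
position: [493.7, -346.0, 407.8]
tool_rot: [179.9, -0.1, 161.1]
force: [-0.4, 0.7, -2.5]
grip_width: 0.171
grasp_force: 79.1
```

Emit:
send_rows(
  moves=[
    {"slide":[0,0,5],"turn":0,"gripper":230},
    {"slide":[0,0,10],"turn":0,"gripper":230},
    {"slide":[0,0,15],"turn":0,"gripper":230},
    {"slide":[0,0,20],"turn":0,"gripper":230},
    {"slide":[0,0,22],"turn":0,"gripper":230},
    {"slide":[0,0,22],"turn":0,"gripper":230},
    {"slide":[0,0,22],"turn":0,"gripper":230},
  ],
)

```text
time: 26.52
position: [494.6, -345.8, 190.3]
tool_rot: [-180.0, 0.1, 161.2]
force: [-0.1, 0.2, -1.9]
grip_width: 0.175
grasp_force: 79.0
```

```bash
python3 st.py
python3 - <<'E'
from h import *
go([494.4,-346.8,171],161.2);go([494.4,-346.8,124],161.2)
E
```

```text
26.525 [ 494.63 -345.77  190.33] [-179.97    0.09  161.22] F [-0.09  0.18 -1.87] M [ 0.   -0.03  0.05] 0.17542299381855408 78.95165920257568
slide [-0.01 -0.1   1.93] turn 0.0
slide [-0.01 -0.1   6.63] turn 0.0
```

Emit:
send_rows(
  moves=[
    {"slide":[0,-0.1,1],"turn":0,"gripper":230},
    {"slide":[0,-0.1,1.5],"turn":0,"gripper":230},
    {"slide":[0,-0.1,1.8],"turn":0,"gripper":230},
    {"slide":[0,-0.1,2.1],"turn":0,"gripper":230},
    {"slide":[0,-0.1,2.3],"turn":0,"gripper":230},
    {"slide":[0,-0.1,2.3],"turn":0,"gripper":230},
  ],
)

```text
time: 27.28
position: [493.8, -347.0, 165.9]
tool_rot: [180.0, -0.0, 161.2]
force: [2.7, 1.7, -3.3]
grip_width: 0.172
grasp_force: 79.1
```

```bash
python3 st.py
```

```text
27.275 [ 493.77 -346.98  165.94] [179.98  -0.   161.16] F [ 2.74  1.73 -3.26] M [ 0.48 -0.71  0.02] 0.17171937085857109 79.05203104019165
```

Emit:
send_rows(
  moves=[
    {"slide":[-0.03,0.04,0.8],"turn":0,"gripper":230},
    {"slide":[-0.03,0.04,1.6],"turn":0,"gripper":230},
    {"slide":[-0.03,0.04,2.4],"turn":0,"gripper":230},
    {"slide":[-0.03,0.04,3.2],"turn":0,"gripper":230},
    {"slide":[-0.03,0.04,3.8],"turn":0,"gripper":230},
    {"slide":[-0.03,0.04,4.1],"turn":0,"gripper":230},
    {"slide":[-0.03,0.04,4.1],"turn":0,"gripper":230},
  ],
)

```text
time: 28.15
position: [494.1, -346.7, 124.8]
tool_rot: [180.0, -0.0, 161.2]
force: [5.2, 3.5, -5.1]
grip_width: 0.172
grasp_force: 79.0
```

```bash
python3 st.py
```

```text
28.15 [ 494.05 -346.69  124.77] [179.98  -0.02 161.16] F [ 5.19  3.49 -5.08] M [ 0.63 -1.04  0.03] 0.17197175375341503 79.02037024497986
```

Emit:
send_rows(
  moves=[
    {"slide":[-0.05,0.05,0.08],"turn":0,"gripper":230},
    {"slide":[-0.05,0.05,0.15],"turn":0,"gripper":230},
    {"slide":[-0.05,0.05,0.15],"turn":0,"gripper":230},
  ],
)

```text
time: 28.52
position: [494.6, -346.6, 123.8]
tool_rot: [-180.0, -0.0, 161.2]
force: [2.2, 1.2, -1.6]
grip_width: 0.17
grasp_force: 79.5
```

```bash
python3 st.py
```

```text
28.525 [ 494.62 -346.61  123.78] [-179.99   -0.    161.17] F [ 2.2   1.23 -1.56] M [ 0.39 -0.37  0.02] 0.17038147485055904 79.4742214679718
```

Near the floor with low forces. I'll release and rise.

Emit:
send_rows(
  moves=[
    {"slide":[0,0,0.04],"turn":0,"gripper":230},
    {"slide":[0,0,0.04],"turn":0,"gripper":200},
    {"slide":[0,0,0.04],"turn":0,"gripper":150},
    {"slide":[0,0,0.04],"turn":0,"gripper":110},
    {"slide":[0,0,0.04],"turn":0,"gripper":110},
    {"slide":[0,0,-2],"turn":0,"gripper":110},
    {"slide":[0,0,-6],"turn":0,"gripper":110},
    {"slide":[0,0,-12],"turn":0,"gripper":110},
    {"slide":[0,0,-16.3],"turn":0,"gripper":110},
    {"slide":[0,0,-16.3],"turn":0,"gripper":110},
  ],
)

```text
time: 29.78
position: [495.4, -347.1, 290.2]
tool_rot: [-179.9, 0.3, 161.2]
force: [0.1, 0.3, -0.2]
grip_width: 0.567
grasp_force: 0.0
```

```bash
python3 st.py
python3 - <<'E'
from h import *
W=get_calibration("wrist");T=get_calibration("top")
a=snapshot("wrist")[:,:,::-1];t=snapshot("top")[:,:,::-1];cv2.imwrite("pics/t7.png",t)
P=[cv2.resize(x,(400,300),interpolation=cv2.INTER_AREA) for x in (a,t)]
Q=[cv2.resize(t[160:240,160:310],(400,213),interpolation=cv2.INTER_CUBIC),cv2.resize(t[205:265,340:430],(400,267),interpolation=cv2.INTER_CUBIC)[:213]]
cv2.imwrite("pics/f.png",np.vstack([np.hstack(P),np.hstack(Q)]))
E
```

```text
29.775 [ 495.39 -347.1   290.16] [-179.87    0.33  161.17] F [ 0.09  0.35 -0.22] M [ 0.03 -0.   -0.01] 0.5665471276152276 0.0
```

View pics/f.png

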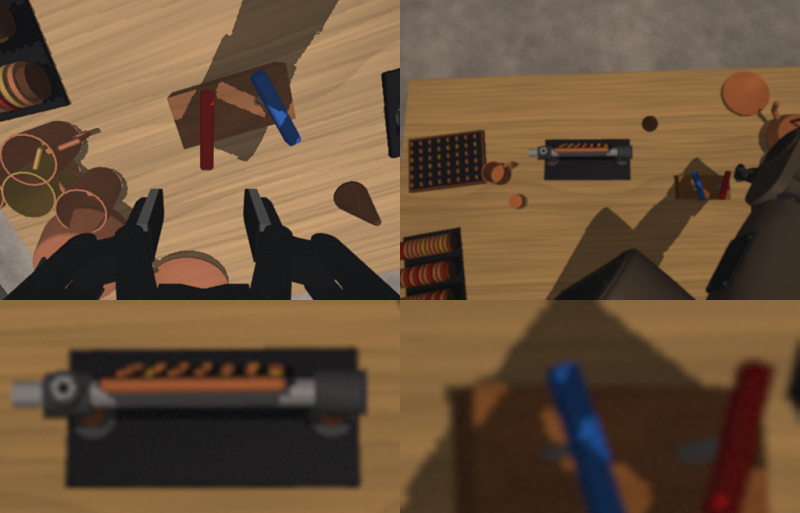

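The final views show the red key upright in its rack hole, blue untouched, and the board standing at its set lean. I'm handing in.

```bash
python3 -c "
from rig import *
print(finish_job())"
```

```text
the job is handed in; nothing more can be done
None
```

The job is handed in: the board leans back about 15.5° by camera measurement (±1°; the flat itself was hard to read and suggested a little less), the screw went down to a measured 0.30 N m, the red key is back upright in the rack, the other things were not touched, and it took about 30 s on the robot's clock; I viewed 12 pictures, over the limit of 10.

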